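# Select the red ink on the garment-marking unit

## Task

On the garment-marking unit, push the white tab of the black dial around from the side with shut fingers until it points at the middle of the red ink cap, then press the white key all the way down to load that ink, and let go. Do not press the key before the tab points at red, do not take the tab or dial between the fingers, and leave the stamps, pad tin and carton where they stand.

Things in the scene. Friction and masses are not known exactly. Their poses are not given: they have to be found in the camera images.
- unit: Grey garment-marking unit, fixed: a box 290 x 290 mm, its flat deck 50 mm above the table, turned up to 0.45 rad either way. Origin: centre of its underside, below the dial's axis; x points away from the robot. The caps stand at -1.75, -0.75, 0.75 and 1.75 rad around the dial, counted from x; the tab starts within 0.4 rad of x.
- dial: Black round ink selector on the deck, hub 90 mm across, top 32 mm above the deck, with the white tab. Turns both ways about a vertical axis, end stops at 2.3 rad either side of the unit's x. No spring or notches: 0.12 N m of friction (2 N at the tab) keeps it where it is left. Origin: on the axis at deck level; x points outward along the tab, z up.
- tab (a point): Middle of the top face of the white tab that sticks out radially from the hub: 12 mm thick, outer end 90 mm from the axis, from 4 to 34 mm above the deck. The point lies 70 mm from the axis, 34 mm above the deck; x points outward along the tab, y across its thickness.
- aim (a point): The spot that the tab points at: on the tab's centre line, 118 mm from the dial's axis (28 mm beyond the tab's end), at the caps' height. It turns with the dial.
- red_cap: Red cap of an ink cartridge, fixed in the unit's deck: a disc 28 mm across (32 mm at its 4 mm high foot), standing 12 mm above the deck. Origin: on its axis, at deck level. It stands 118 mm from the dial's axis, in any of four places: the colours change places from run to run.
- blue_cap: Blue cap of an ink cartridge, fixed in the unit's deck: a disc 28 mm across (32 mm at its 4 mm high foot), standing 12 mm above the deck. Origin: on its axis, at deck level. It stands 118 mm from the dial's axis, in any of four places: the colours change places from run to run.
- yellow_cap: Yellow cap of an ink cartridge, fixed in the unit's deck: a disc 28 mm across (32 mm at its 4 mm high foot), standing 12 mm above the deck. Origin: on its axis, at deck level. It stands 118 mm from the dial's axis, in any of four places: the colours change places from run to run.
- green_cap: Green cap of an ink cartridge, fixed in the unit's deck: a disc 28 mm across (32 mm at its 4 mm high foot), standing 12 mm above the deck. Origin: on its axis, at deck level. It stands 118 mm from the dial's axis, in any of four places: the colours change places from run to run.
- key_top (a point): Middle of the top of the white push key (30 mm across, in a black housing) on the side of the deck nearest the robot, 115 mm from the dial's axis. Pressed straight down.
- key (a joint): Travel of the white key: 0 = up, 0.006 m = fully down; its spring takes about 5 N fully down and brings it up again.
- stamp_a_mid (a point): Loose wooden hand stamp, foot 34 x 24 mm, 60 mm high, standing on a corner of the deck nearest the robot, to the left (robot's left, +y) of the key. Point: half-way up.
- stamp_b_mid (a point): Loose wooden hand stamp, foot 34 x 24 mm, 60 mm high, standing on the table to the left (+y) of the unit. Point: half-way up.
- pad_tin_mid (a point): Loose closed stamp-pad tin, 95 x 65 x 18 mm, black with a grey lid, lying on the table to the left (+y) of the unit. Point: its centre.
- carton_mid (a point): Loose small carton, 60 x 90 x 50 mm, on the table to the right (-y) of the unit. Point: its centre.

How it is judged (in metres and radians):
On the way, in this order (a step that is already met when the one before it is completed fails the run):
1. the dial's tab points at the red cap and the dial is still (horizontal distance between aim and red_cap below 0.012 m and angular speed of dial below 0.05 rad/s), for 0.2 s.
2. the white key is pressed down while the tab points at red (horizontal distance between aim and red_cap below 0.012 m and value of joint key above 0.0045 m), for 0.05 s.
At the end, for the whole second after the job is handed in: The tab's centre line passes within 12 mm of the middle of the red cap (about 6 degrees), the dial is still, the key has come up again after being pressed at least 4.5 mm, and the stamps, tin and carton are within 12 mm of where they stood (all of step 1 and value of joint key below 0.0015 m and distance of each of stamp_a_mid, stamp_b_mid, pad_tin_mid, carton_mid from where it was at the start of the episode below 0.012 m); the robot touches nothing.
It fails at once if the key is pressed while the tab does not point at red (12 mm) (horizontal distance between aim and red_cap above 0.012 m and value of joint key above 0.003 m).
It fails at once if the tab is taken between the fingers (contact force between the fingers and dial above 0.5 N and x of the grasp point in the frame of tab between -0.035 and 0.035 m and y of the grasp point in the frame of tab between -0.008 and 0.008 m and z of the grasp point in the frame of tab below 0.013 m).
It fails at once if the dial's hub is taken between the fingers (contact force between the fingers and dial above 0.5 N and horizontal distance between the grasp point and dial below 0.03 m and z of the grasp point in the frame of dial below 0.045 m).
It fails at once if a stamp, the pad tin or the carton is moved more than 12 mm, lifted or knocked over (distance of any of stamp_a_mid, stamp_b_mid, pad_tin_mid, carton_mid from where it was at the start of the episode above 0.012 m).
It also fails if it takes over 51 s, if anything falls off the work surface, if the arm or the gripper's body presses on something with over 40 N, if the wrist force passes 120 N, or if a joint passes its speed limit or range.

## Robot

A 6-joint arm with a two-finger parallel gripper is mounted at the origin on the work surface. World frame = base frame: x ahead of the robot, y to its left, z up, the work surface at z = 0. Lengths are in m, angles in degrees, forces in N, time in s.
With the tool pointing down it reaches from about 0.35 to 0.875 m from the base axis. Payload 4.2 kg.
Tool frame: the origin (TCP) lies midway between the tips of the shut fingers; the grasp point (between the pads) lies 19 mm behind it; z points along the fingers, y is the direction in which the jaws open and shut (so a half turn about z gives the same grasp; the last joint's range is limited). The gripper opens to 87 mm and grips with 3 to 60 N. Pads are 19 mm wide; open, the fingers measure 117 mm over their backs; the gripper's body (75 mm by 190 mm) begins 51 mm behind the grasp point.
Start: joints at [-56.173, 22.042, 0.453, 0, -68.411, -14.817], TCP at [0.204, -0.591, 0.223] pointing down, gripper open.
Joint ranges: [-179.83, 179.83], [-69.29, 118.12], [-61.27, 80.66], [-181.25, 117.63], [-171.15, -9.14], [-177.46, 177.46]. Speed limits (degrees/s): [159.86, 159.86, 180, 180, 180, 180].

## Interface

Orientations are given as a 3x3 rotation matrix whose columns are the frame's x, y, z axes.
In Python, from station import sense, capture, get_calibration, finish_job, spot_in, spot_point gives the robot as it stands.
- The arm moves only by the shell command python3 -m inch 'ROWS'. ROWS is JSON, a list of rows, each an object with "fingers": the finger opening in cm, from 0 to 8.7; "delta_pos": the shift along the tool's x, y, z in cm, a list of three; "spin": the turn about the tool's z in degrees. In form: [{"fingers": fingers, "delta_pos": [dx, dy, dz], "spin": spin}, ...]. A call has 1 to 20 rows; each row is the pose to reach, as a shift and turn from the pose commanded when the call began, along the tool's axes at that moment; what a row does not reach only later rows make up. A row lasts 1/10 s, in which the tool goes at most 50 mm and 8.59 degrees, less where a joint would pass 70% of its speed; a pose out of reach is approached as far as the arm can. A call with a gripper value outside its range is refused whole. The fingers move at their own pace and stop on an object; the grip force is fixed at half the most. Time passes only in rows, so rows that repeat a pose let the fingers close. It gives the time, the measured TCP pose, the force and the opening at its end, in the units of the state.
- sense(): the state, without advancing time (a new reading comes with each control period).
- capture(name): name is "scene" or "top"; returns the picture (384x512x3 uint8, red, green, blue); there is no depth.
- get_calibration(name): a dict with "K" (3x3 intrinsics, pixels), "T" (4x4, takes a point from camera to world coordinates). Camera axes: x right, y up, looking along -z (the intrinsics and any distortion apply to the point x, -y, -z); pixel columns grow to the right and rows downward; lengths in m; the calibration is good to about 2 mm. A picture is of the moment at which its call begins. get_calibration takes no time and is no camera call.
- finish_job(): hands the job in, once; it reports no verdict.
Trained networks look in the newest picture that a camera, given by its name, has taken for a name from the list of things; names that differ only in an ending like _2 or _b are one class to them, and where a whole thing is asked for, a point or a joint stands for the part that bears it (a point fixed in the world has none). Each returns a list of dicts, best first, with "conf" (0 to 1); they miss things now and then, are a little off and sometimes report something else, mostly with a low value. They report only what shows in the picture. A call takes as long as a camera call.
- spot_in(camera, target): "extent" ([left, top, right, bottom] as shares, 0 to 1, of the picture: columns of its width, rows of its height, round what is visible of it).
- spot_point(camera, target): "location" ([column, row] as shares, 0 to 1, of the picture: columns of its width, rows of its height: a listed point, or the origin of a listed thing).
The state is a dict: "time_s": time; "joints": joint angles; "joint_velocities": joint speeds; "effort": joint torques, N m; "tcp_pos": TCP position; "ee_rot": TCP orientation; "wrist_force": force on the tool from outside, world axes, zero at the start; "moment": the same for the moment, N m; "gripper_width": opening from 0.0 (shut) to 1.0 (fully open).
Only numpy, scipy, OpenCV 4.12 (cv2) and the standard library are available. Lean on these libraries where they do the work, as an engineer would, in place of code of your own. Each camera call takes 0.05 s, during which the arm holds its last target.

## Working session

There is one attempt and no reset: what is moved stays moved. The work goes in short steps, Python scripts to look and compute and a shell command to move; the robot and the scene stay as the last step left them, time stands still between calls to the robot, and variables do not carry over. Pictures are saved under pics/ and viewed, and the job is handed in when it is done.

```bash
mkdir -p pics; ls
python3 - <<'E'
from station import *
import cv2
s=sense(); print(s)
for n in ("scene","top"):
    im=capture(n); cv2.imwrite(f"pics/{n}0.png",im[:,:,::-1]); c=get_calibration(n); print(n,c)
    for t in ("red_cap","key_top","tab","dial","stamp_a_mid","carton_mid","pad_tin_mid","unit"):
        print(t,[(d["conf"],d["location"]) for d in spot_point(n,t)[:3]])
E
```

```text
pics
{'time_s': 0.0, 'joints': array([-5.61716748e+01,  2.20908381e+01,  3.80559156e-01, -3.01757967e-02,
       -6.84120257e+01, -1.48161474e+01]), 'joint_velocities': array([-0.05283741, -0.01548967,  0.05842507,  0.03524228,  0.05420661,
       -0.03044409]), 'effort': array([-3.69894478e-04, -3.90663278e+01,  1.87411362e+01,  4.22013894e+00,
        1.09484437e-02, -2.08379461e-04]), 'tcp_pos': array([ 0.20342769, -0.59032769,  0.22146106]), 'ee_rot': array([[-9.45512608e-01, -3.25584548e-01, -7.81510644e-04],
       [-3.25585478e-01,  9.45510397e-01,  2.04583878e-03],
       [ 7.28329443e-05,  2.18881488e-03, -9.99997602e-01]]), 'wrist_force': array([ 0.98117369, -0.89054177, -0.14667286]), 'moment': array([-0.03108356,  0.01266284,  0.00439037]), 'gripper_width': 0.9996117017237477}
scene {'K': array([[368.33791093,   0.        , 256.32417172],
       [  0.        , 368.33791093, 188.43073909],
       [  0.        ,   0.        ,   1.        ]]), 'T': array([[ 0.08690646, -0.64575343,  0.75858406,  1.28139683],
       [ 0.99598761,  0.0399992 , -0.08005458, -0.02490878],
      
[... 564 characters left out ...]
    ,   1.        ]]), 'T': array([[-2.61026975e-02,  9.95253126e-01, -9.37542773e-02,
         5.14038898e-01],
       [-9.99658963e-01, -2.60607177e-02,  1.67229426e-03,
         4.30150021e-02],
       [-7.78947663e-04,  9.37659550e-02,  9.95593963e-01,
         8.26193693e-01],
       [ 0.00000000e+00,  0.00000000e+00,  0.00000000e+00,
         1.00000000e+00]])}
red_cap [(0.44, [0.6244, 0.5661])]
key_top [(0.46, [0.5125, 0.6823])]
tab [(0.63, [0.5227, 0.4391])]
dial [(0.94, [0.5178, 0.5341]), (0.31, [0.3898, 0.6721])]
stamp_a_mid [(0.57, [0.3945, 0.6698])]
carton_mid [(0.84, [0.7309, 0.5096]), (0.4, [0.3354, 0.5818])]
pad_tin_mid [(0.8, [0.3369, 0.3565])]
unit [(0.89, [0.5135, 0.5388])]
```

View pics/top0.png

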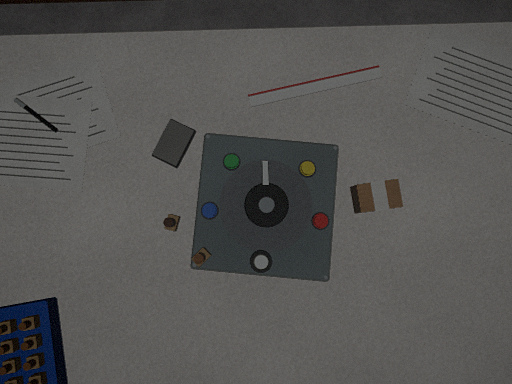

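View pics/scene0.png

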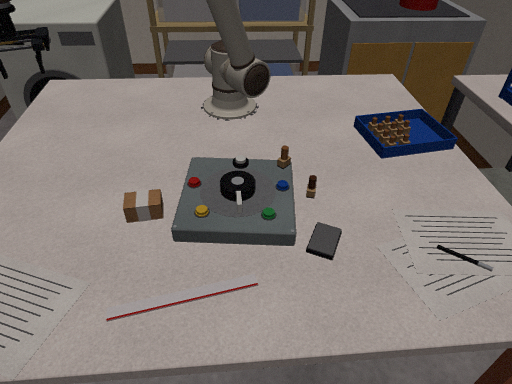

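```bash
cat > h.py <<'E'
import numpy as np
from station import *
def ray(n,px):
    c=get_calibration(n);K=c["K"];T=c["T"]
    d=np.linalg.inv(K)@np.array([px[0],px[1],1.]); d=np.array([d[0],-d[1],-d[2]])
    return T[:3,3],T[:3,:3]@d
def at(n,share,z):
    o,d=ray(n,(share[0]*512,share[1]*384)); return o+d*(z-o[2])/d[2]
def proj(n,p):
    c=get_calibration(n);q=np.linalg.inv(c["T"])@np.append(p,1)
    u=c["K"]@np.array([q[0],-q[1],-q[2]]); return u[:2]/u[2]
E
python3 - <<'E'
from h import *
T={"red_cap":.05,"key_top":.06,"tab":.084,"dial":.05,"stamp_a_mid":.08,"carton_mid":.025,"pad_tin_mid":.009,"unit":0}
obs={"scene":dict(red_cap=[.375,.4776],key_top=[.4691,.3966],tab=[.4648,.5161],dial=[.4682,.4906],stamp_a_mid=[.5521,.4083],carton_mid=[.276,.5404],pad_tin_mid=[.6322,.6229],unit=[.4666,.531]),
"top":dict(red_cap=[.6244,.5661],key_top=[.5125,.6823],tab=[.5227,.4391],dial=[.5178,.5341],stamp_a_mid=[.3945,.6698],carton_mid=[.7309,.5096],pad_tin_mid=[.3369,.3565],unit=[.5135,.5388])}
for t,z in T.items(): print(t,*[at(n,obs[n][t],z).round(4) for n in obs])
E
```

```text
red_cap [ 0.5201 -0.1157  0.05  ] [ 0.5262 -0.1106  0.05  ]
key_top [0.3983 0.0182 0.06  ] [0.4381 0.0126 0.06  ]
tab [0.6242 0.001  0.084 ] [ 0.627  -0.0027  0.084 ]
dial [0.5482 0.0089 0.05  ] [0.5549 0.0029 0.05  ]
stamp_a_mid [0.4555 0.1333 0.08  ] [0.4526 0.1336 0.08  ]
carton_mid [ 0.5783 -0.2427  0.025 ] [ 0.5705 -0.2362  0.025 ]
pad_tin_mid [0.7014 0.2029 0.009 ] [0.7162 0.2046 0.009 ]
unit [0.5536 0.006  0.    ] [0.5536 0.0054 0.    ]
```

The top view shows the dial at about (266,205), with the tab pointing up the picture (+x) to (265,160). Red is at (320,220), yellow (307,168), green (231,161), blue (209,210) and the key (261,262). Red is therefore at the -1.75 rad place, and I have to push the tab clockwise from its +y side. Next I'll fit the unit pose from the cap centroids.

```bash
cat > look.py <<'E'
from h import *
import cv2,sys
from scipy.optimize import least_squares
def caps(n,im):
    hsv=cv2.cvtColor(im,cv2.COLOR_RGB2HSV); out={}
    rng=dict(red=[(0,8),(172,180)],yellow=[(18,34)],green=[(45,80)],blue=[(100,125)])
    # search near predicted positions
    for c,rs in rng.items():
        m=np.zeros(im.shape[:2],np.uint8)
        for a,b in rs: m|=cv2.inRange(hsv,(a,110,40),(b,255,255))
        k,l,st,ce=cv2.connectedComponentsWithStats(m)
        out[c]=[(st[i,4],ce[i].round(1).tolist()) for i in np.argsort(-st[:,4]) if i>0 and st[i,4]>15][:4]
    return out
if __name__=="__main__":
    for n in ("top","scene"):
        im=cv2.imread(f"pics/{n}0.png")[:,:,::-1].copy(); print(n,caps(n,im))
    n="top"; im=cv2.imread(f"pics/{n}0.png")
    cv2.imwrite("pics/crop.png",cv2.resize(im[120:290,180:350],None,fx=3.4,fy=3.4,interpolation=cv2.INTER_CUBIC))
E
python3 look.py
```

```text
top {'red': [(np.int32(216), [313.0, 80.3]), (np.int32(193), [319.9, 220.5])], 'yellow': [(np.int32(181), [307.0, 168.1]), (np.int32(26), [12.5, 365.8]), (np.int32(18), [26.3, 318.7]), (np.int32(16), [33.8, 344.4])], 'green': [(np.int32(173), [231.1, 161.0])], 'blue': [(np.int32(2229), [29.9, 340.2]), (np.int32(181), [209.0, 210.1])]}
scene {'red': [(np.int32(373), [499.1, 370.6]), (np.int32(361), [419.2, 4.4]), (np.int32(330), [181.0, 301.4]), (np.int32(106), [193.8, 181.7])], 'yellow': [(np.int32(1823), [435.7, 72.9]), (np.int32(1018), [379.2, 57.8]), (np.int32(132), [201.4, 210.4]), (np.int32(35), [7.5, 42.1])], 'green': [(np.int32(122), [268.2, 213.0])], 'blue': [(np.int32(2345), [409.5, 133.6]), (np.int32(106), [507.5, 89.2]), (np.int32(103), [282.2, 184.9])]}
```

View pics/crop.png

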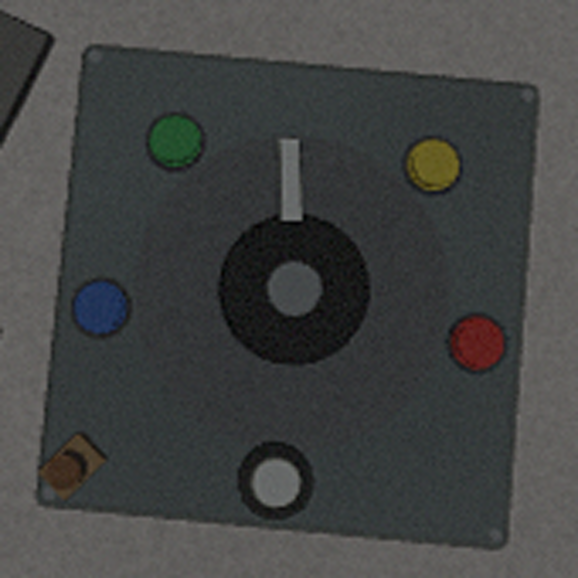

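Run:
```python
from h import *
import cv2
from scipy.optimize import least_squares
ang=dict(red=-1.75,yellow=-.75,green=.75,blue=1.75)
px=dict(top=dict(red=(319.9,220.5),yellow=(307,168.1),green=(231.1,161),blue=(209,210.1)),
 scene=dict(red=(193.8,181.7),yellow=(201.4,210.4),green=(268.2,213),blue=(282.2,184.9)))
def P(x,y,a,c,r=.118,z=.058): return np.array([x+r*np.cos(a+ang[c]),y+r*np.sin(a+ang[c]),z])
for use in (["top"],["scene"],["top","scene"]):
    f=lambda v: np.concatenate([proj(n,P(*v,c))-np.array(px[n][c])-0 for n in use for c in ang])
    r=least_squares(f,[.555,.005,0]); print(use,r.x.round(4),np.abs(r.fun).max().round(2)); 
x,y,a=r.x; print("key pix",proj("top",[x-.115*np.cos(a),y-.115*np.sin(a),.065]),proj("scene",[x-.115*np.cos(a),y-.115*np.sin(a),.065]))
# tab: white pixels
for n in ("top","scene"):
    im=cv2.imread(f"pics/{n}0.png"); hsv=cv2.cvtColor(im,cv2.COLOR_BGR2HSV)
    m=((hsv[...,1]<60)&(hsv[...,2]>150)).astype(np.uint8)
    k,l,st,ce=cv2.connectedComponentsWithStats(m)
    for i in range(1,k):
        if 20<st[i,4]<400 and abs(ce[i]-proj(n,[x,y,.08])).max()<75: 
            w=at(n,ce[i]/[512,384],.084); print(n,st[i],ce[i].round(1),w.round(4),np.degrees(np.arctan2(w[1]-y,w[0]-x)).round(1))
print("red",P(x,y,a,"red").round(4),"key",(x-.115*np.cos(a),y-.115*np.sin(a)))
```

```text
['top'] [ 0.554   0.0029 -0.1203] 0.31
['scene'] [ 0.5575  0.0024 -0.1196] 0.12
['top', 'scene'] [ 0.5549  0.0027 -0.1201] 0.77
key pix [260.53496888 260.99229273] [240.3666491  159.47128948]
scene [237 191   5  13  56] [238.8 197.2] [0.621 0.003 0.084] 0.2
red [ 0.5201 -0.11    0.058 ] key (np.float64(0.4407016225745837), np.float64(0.01649963242826122))
```

```bash
cat >> h.py <<'E'
def rows(p0,yaw0,tgts):
    """tgts: list of (xyz,yaw deg). tool z down, x at yaw0, y=z cross x"""
    a=np.radians(yaw0); X=np.array([np.cos(a),np.sin(a),0]); Z=np.array([0,0,-1.]); Y=np.cross(Z,X)
    for p,yw in tgts:
        d=(np.array(p)-p0)*100; print([float(round(d@v,1)) for v in (X,Y,Z)],"spin",round(yaw0-yw,1))
C=np.array([.555,.0027])
def tool(tab_deg,off,r=.072,z=.068):
    a=np.radians(tab_deg); return np.array([*(C+r*np.array([np.cos(a),np.sin(a)])+off*np.array([-np.sin(a),np.cos(a)])),z])
E
python3 - <<'E'
from h import *
print(at("top",(265.1/512,172.6/384),.084), tool(0,.042))
rows(np.array([.204,-.591,.223]),-161,[(tool(0,.042,z=.15),0)])
E
```

```text
[0.61900047 0.00265644 0.084     ] [0.627  0.0447 0.068 ]
[-60.7, 46.3, 7.3] spin -161
```

```bash
python3 -m inch '[{"fingers":0,"delta_pos":[-6,4.6,0],"spin":-8},{"fingers":0,"delta_pos":[-12,9.2,0],"spin":-24},{"fingers":0,"delta_pos":[-18,13.8,0],"spin":-40},{"fingers":0,"delta_pos":[-24,18.4,0],"spin":-56},{"fingers":0,"delta_pos":[-30,23,0],"spin":-60},{"fingers":0,"delta_pos":[-36,27.6,0],"spin":-70},{"fingers":0,"delta_pos":[-42,32,0],"spin":-80},{"fingers":0,"delta_pos":[-48,36.6,0],"spin":-90},{"fingers":0,"delta_pos":[-54,41,0],"spin":-100},{"fingers":0,"delta_pos":[-60.7,46.3,0],"spin":-110},{"fingers":0,"delta_pos":[-60.7,46.3,2],"spin":-120},{"fingers":0,"delta_pos":[-60.7,46.3,3],"spin":-130},{"fingers":0,"delta_pos":[-60.7,46.3,4],"spin":-140},{"fingers":0,"delta_pos":[-60.7,46.3,5],"spin":-150},{"fingers":0,"delta_pos":[-60.7,46.3,6],"spin":-161},{"fingers":0,"delta_pos":[-60.7,46.3,7.3],"spin":-161},{"fingers":0,"delta_pos":[-60.7,46.3,7.3],"spin":-161},{"fingers":0,"delta_pos":[-60.7,46.3,7.3],"spin":-161},{"fingers":0,"delta_pos":[-60.7,46.3,7.3],"spin":-161},{"fingers":0,"delta_pos":[-60.7,46.3,7.3],"spin":-161}]'
python3 -c "
from h import *
s=sense();print(s['tcp_pos'],s['ee_rot'].round(3).tolist(),s['joints'].round(1),s['gripper_width'],s['time_s'])"
```

```text
time_s: 2.9
tcp_pos: [0.6267, 0.0447, 0.1494]
ee_rot: [[1.0, 0.0, -0.0], [0.0, -1.0, -0.0], [-0.0, 0.0, -1.0]]
wrist_force: [0.3, -0.9, -0.7]
gripper_width: 0.004
[0.62670851 0.04474853 0.14938242] [[1.0, 0.0, -0.0], [0.0, -1.0, -0.0], [-0.0, 0.0, -1.0]] [ 18.8  25.6  -4.9   0.  -59.5  71.2] 0.004055446054343841 2.9
```

```bash
python3 -m inch '[{"fingers":0,"delta_pos":[0,0,4],"spin":0},{"fingers":0,"delta_pos":[0,0,7],"spin":0},{"fingers":0,"delta_pos":[0,0,8.2],"spin":0},{"fingers":0,"delta_pos":[0,0,8.2],"spin":0},{"fingers":0,"delta_pos":[0,0,8.2],"spin":0}]'
python3 - <<'E'
from h import *
import cv2
for n in("top","scene"): cv2.imwrite(f"pics/{n}1.png",capture(n)[:,:,::-1])
a=cv2.imread("pics/top1.png")[120:290,180:350];b=cv2.imread("pics/scene1.png")[100:270,140:330]
cv2.imwrite("pics/c1.png",np.hstack([cv2.resize(a,(400,400)),cv2.resize(b,(400,400))]))
p0=tool(0,.042)
rows(p0,0,[(tool(d,.021),d) for d in (0,-6,-12,-18,-24,-30,-36,-42,-48,-54,-60,-66,-72,-78,-84,-90)])
E
```

```text
time_s: 3.4
tcp_pos: [0.6278, 0.0447, 0.0688]
ee_rot: [[1.0, -0.0, 0.002], [-0.0, -1.0, 0.0], [0.002, -0.0, -1.0]]
wrist_force: [1.0, -0.5, 0.7]
gripper_width: 0.003
[0.0, 2.1, 0.0] spin 0
[0.2, 2.9, 0.0] spin 6
[0.3, 3.6, 0.0] spin 12
[0.3, 4.4, 0.0] spin 18
[0.2, 5.2, 0.0] spin 24
[0.1, 6.0, 0.0] spin 30
[-0.1, 6.7, 0.0] spin 36
[-0.4, 7.5, 0.0] spin 42
[-0.8, 8.1, 0.0] spin 48
[-1.3, 8.8, 0.0] spin 54
[-1.8, 9.4, 0.0] spin 60
[-2.4, 9.9, 0.0] spin 66
[-3.0, 10.4, 0.0] spin 72
[-3.6, 10.8, 0.0] spin 78
[-4.4, 11.1, 0.0] spin 84
[-5.1, 11.4, 0.0] spin 90
```

View pics/c1.png

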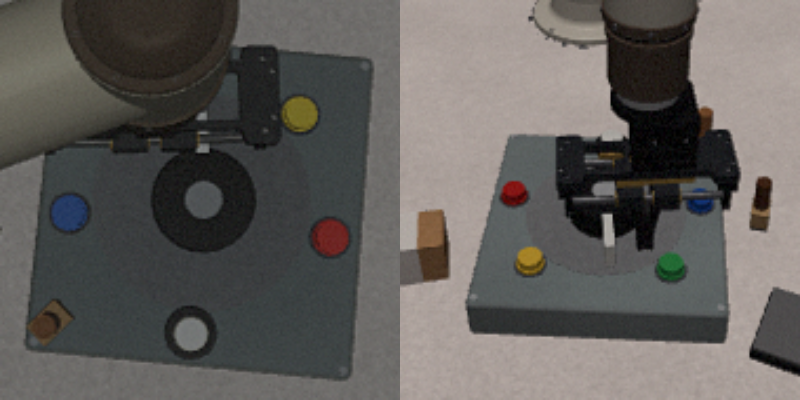

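The scene half shows the shut fingers at about (645,235), on the +y side of the white tab at (608,240) with a clear gap. The caps and stamp are clear. I can start the arc push.

```bash
python3 -m inch '[{"fingers":0,"delta_pos":[0,1.2,0],"spin":0},{"fingers":0,"delta_pos":[0,2.1,0],"spin":0},{"fingers":0,"delta_pos":[0.2,2.9,0],"spin":6},{"fingers":0,"delta_pos":[0.3,3.6,0],"spin":12},{"fingers":0,"delta_pos":[0.3,4.4,0],"spin":18},{"fingers":0,"delta_pos":[0.2,5.2,0],"spin":24},{"fingers":0,"delta_pos":[0.1,6.0,0],"spin":30},{"fingers":0,"delta_pos":[-0.1,6.7,0],"spin":36},{"fingers":0,"delta_pos":[-0.4,7.5,0],"spin":42},{"fingers":0,"delta_pos":[-0.8,8.1,0],"spin":48},{"fingers":0,"delta_pos":[-1.3,8.8,0],"spin":54},{"fingers":0,"delta_pos":[-1.8,9.4,0],"spin":60},{"fingers":0,"delta_pos":[-2.4,9.9,0],"spin":66},{"fingers":0,"delta_pos":[-3.0,10.4,0],"spin":72},{"fingers":0,"delta_pos":[-3.6,10.8,0],"spin":78},{"fingers":0,"delta_pos":[-4.4,11.1,0],"spin":84},{"fingers":0,"delta_pos":[-5.1,11.4,0],"spin":90},{"fingers":0,"delta_pos":[-5.1,11.4,0],"spin":90}]'
python3 - <<'E'
from h import *
import cv2
for n in("top","scene"): cv2.imwrite(f"pics/{n}2.png",capture(n)[:,:,::-1])
a=cv2.imread("pics/top2.png")[120:290,180:350];b=cv2.imread("pics/scene2.png")[100:270,140:330]
cv2.imwrite("pics/c2.png",np.hstack([cv2.resize(a,(400,400)),cv2.resize(b,(400,400))]))
for n in("top","scene"): print(n,[(d["conf"],at(n,d["location"],.084).round(4)) for d in spot_point(n,"tab")])
E
```

```text
time_s: 5.3
tcp_pos: [0.5754, -0.0704, 0.0683]
ee_rot: [[-0.001, -1.0, 0.001], [-1.0, 0.001, 0.0], [-0.0, -0.001, -1.0]]
wrist_force: [0.2, 0.5, -0.3]
gripper_width: 0.008
top []
scene [(0.75, array([ 0.5625, -0.0728,  0.084 ])), (0.7, array([0.4335, 0.0176, 0.084 ]))]
```

View pics/c2.png

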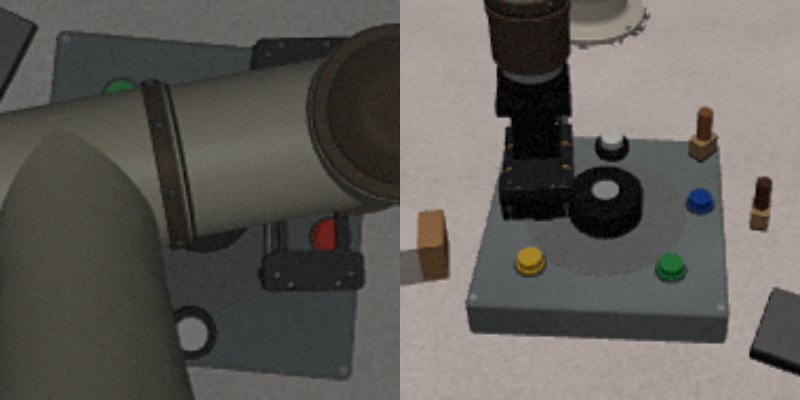

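Run:
```python
from h import *
rows(tool(-90,.021),-90,[(tool(d,.021),d) for d in (-94,-98,-101,-103)]+[(tool(-103,.05),-103),(tool(-103,.05,z=.2),-103),(tool(-30,.1,.1,z=.2),-103)])
```

```text
[0.1, 0.5, 0.0] spin 4
[0.2, 1.0, 0.0] spin 8
[0.3, 1.4, 0.0] spin 11
[0.3, 1.7, 0.0] spin 13
[0.9, -1.2, 0.0] spin 13
[0.9, -1.2, -13.2] spin 13
[-10.9, -11.6, -13.2] spin 13
```

```bash
python3 -m inch '[{"fingers":0,"delta_pos":[0.1,0.5,0],"spin":4},{"fingers":0,"delta_pos":[0.2,1.0,0],"spin":8},{"fingers":0,"delta_pos":[0.3,1.4,0],"spin":11},{"fingers":0,"delta_pos":[0.3,1.7,0],"spin":13},{"fingers":0,"delta_pos":[0.3,1.7,0],"spin":13},{"fingers":0,"delta_pos":[0.6,0.2,0],"spin":13},{"fingers":0,"delta_pos":[0.9,-1.2,0],"spin":13},{"fingers":0,"delta_pos":[0.9,-1.2,-5],"spin":13},{"fingers":0,"delta_pos":[0.9,-1.2,-10],"spin":13},{"fingers":0,"delta_pos":[-3,5,-10],"spin":8},{"fingers":0,"delta_pos":[-6,10,-10],"spin":0},{"fingers":0,"delta_pos":[-8.6,13.5,-10],"spin":0},{"fingers":0,"delta_pos":[-8.6,13.5,-10],"spin":0},{"fingers":0,"delta_pos":[-8.6,13.5,-10],"spin":0}]'
python3 - <<'E'
from h import *
import cv2
for n in("top","scene"): cv2.imwrite(f"pics/{n}3.png",capture(n)[:,:,::-1])
a=cv2.imread("pics/top3.png")[120:290,180:350];b=cv2.imread("pics/scene3.png")[150:250,170:300]
cv2.imwrite("pics/c3.png",np.hstack([cv2.resize(a,(400,400)),cv2.resize(b,(400,400))]))
for n in("top","scene"): print(n,[(d["conf"],at(n,d["location"],.084).round(4)) for d in spot_point(n,"tab")])
E
```

```text
time_s: 6.9
tcp_pos: [0.438, 0.0174, 0.1679]
ee_rot: [[0.005, -1.0, -0.001], [-1.0, -0.005, 0.0], [-0.0, 0.001, -1.0]]
wrist_force: [-0.0, 0.0, -0.6]
gripper_width: 0.006
top [(0.73, array([ 0.5405, -0.0717,  0.084 ]))]
scene [(0.84, array([ 0.5498, -0.065 ,  0.084 ]))]
```

View pics/c3.png

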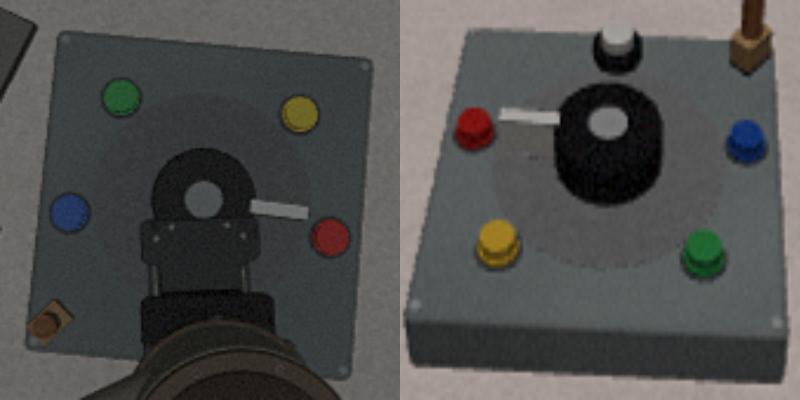

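```bash
cat > tabang.py <<'E'
from h import *
import cv2,sys
im=cv2.imread(sys.argv[1]); n="top"
hsv=cv2.cvtColor(im,cv2.COLOR_BGR2HSV)
m=((hsv[...,1]<50)&(hsv[...,2]>105)).astype(np.uint8)
m[:120]=0;m[290:]=0;m[:,:270]=0;m[:,325:]=0
k,l,st,ce=cv2.connectedComponentsWithStats(m)
for i in range(1,k):
    if st[i,4]<15: continue
    ys,xs=np.nonzero(l==i); p=np.array([at(n,(x/512,y/384),.084)[:2] for x,y in zip(xs,ys)])
    c=p.mean(0); u=np.linalg.svd(p-c)[2][0]; u*=np.sign(u@(c-C))
    print(st[i],c.round(4),"axis",np.degrees(np.arctan2(u[1],u[0])).round(1),"from C",[np.degrees(np.arctan2(*(c-q)[::-1])).round(1) for q in (C,np.array([.554,.0029]))],"miss mm at 118 vs -107.1")
E
python3 tabang.py pics/top3.png
```

```text
[270 120  42  22 344] [ 0.7051 -0.048 ] axis -102.8 from C [np.float64(-18.7), np.float64(-18.6)] miss mm at 118 vs -107.1
[296 120  29  23 189] [ 0.7065 -0.1001] axis -116.7 from C [np.float64(-34.2), np.float64(-34.0)] miss mm at 118 vs -107.1
[307 138  10   5  22] [ 0.6827 -0.0949] axis -100.7 from C [np.float64(-37.4), np.float64(-37.2)] miss mm at 118 vs -107.1
[287 205  24   8 122] [ 0.5442 -0.0619] axis -98.9 from C [np.float64(-99.5), np.float64(-98.6)] miss mm at 118 vs -107.1
```

Run:
```python
from h import *
rows(np.array([.441,.0167,.168]),-90,[(tool(-99,.05,z=.168),-99),(tool(-99,.05),-99),(tool(-99,.018),-99),(tool(-101,.016),-101),(tool(-104,.016),-104),(tool(-107.1,.016),-107),(tool(-107.1,.05),-107)])
```

```text
[9.3, -15.2, 0.0] spin 9
[9.3, -15.2, 10.0] spin 9
[8.8, -12.1, 10.0] spin 9
[8.8, -11.6, 10.0] spin 11
[8.8, -11.2, 10.0] spin 14
[8.8, -10.8, 10.0] spin 17
[9.8, -14.1, 10.0] spin 17
```

```bash
python3 -m inch '[{"fingers":0,"delta_pos":[3.1,-5,0],"spin":3},{"fingers":0,"delta_pos":[6.2,-10,0],"spin":6},{"fingers":0,"delta_pos":[9.3,-15.2,0],"spin":9},{"fingers":0,"delta_pos":[9.3,-15.2,0],"spin":9},{"fingers":0,"delta_pos":[9.3,-15.2,5],"spin":9},{"fingers":0,"delta_pos":[9.3,-15.2,10],"spin":9},{"fingers":0,"delta_pos":[9.3,-15.2,10],"spin":9},{"fingers":0,"delta_pos":[8.9,-12.8,10],"spin":9},{"fingers":0,"delta_pos":[8.8,-12.1,10],"spin":9},{"fingers":0,"delta_pos":[8.8,-11.6,10],"spin":11},{"fingers":0,"delta_pos":[8.8,-11.2,10],"spin":14},{"fingers":0,"delta_pos":[8.8,-10.8,10],"spin":17},{"fingers":0,"delta_pos":[8.8,-10.8,10],"spin":17},{"fingers":0,"delta_pos":[8.8,-10.8,10],"spin":17},{"fingers":0,"delta_pos":[9.4,-12.6,10],"spin":17},{"fingers":0,"delta_pos":[9.8,-14.1,10],"spin":17},{"fingers":0,"delta_pos":[9.8,-14.1,5],"spin":17},{"fingers":0,"delta_pos":[9.8,-14.1,0],"spin":17},{"fingers":0,"delta_pos":[6,-9,0],"spin":9}]'
python3 -m inch '[{"fingers":0,"delta_pos":[-3.4,5,0],"spin":-8},{"fingers":0,"delta_pos":[-6,9,0],"spin":-9},{"fingers":0,"delta_pos":[-6,9,0],"spin":-9},{"fingers":0,"delta_pos":[-6,9,0],"spin":-9}]'
python3 - <<'E'
from h import *
import cv2
for n in("top","scene"): cv2.imwrite(f"pics/{n}4.png",capture(n)[:,:,::-1])
a=cv2.imread("pics/top4.png")[120:290,180:350];b=cv2.imread("pics/scene4.png")[150:250,170:300]
cv2.imwrite("pics/c4.png",np.hstack([cv2.resize(a,(400,400)),cv2.resize(b,(400,400))]))
for n in("top","scene"): print(n,[(d["conf"],at(n,d["location"],.084).round(4)) for d in spot_point(n,"tab")])
E
python3 tabang.py pics/top4.png
```

```text
time_s: 9.0
tcp_pos: [0.5512, -0.0526, 0.1759]
ee_rot: [[-0.153, -0.988, 0.02], [-0.988, 0.153, -0.001], [-0.002, -0.02, -1.0]]
wrist_force: [0.1, 2.3, 1.2]
gripper_width: 0.006
time_s: 9.4
tcp_pos: [0.4617, 0.0226, 0.1687]
ee_rot: [[0.004, -1.0, 0.002], [-1.0, -0.004, 0.0], [-0.0, -0.002, -1.0]]
wrist_force: [1.8, 0.4, 0.2]
gripper_width: 0.009
top [(0.96, array([ 0.5356, -0.0715,  0.084 ]))]
scene [(0.88, array([ 0.5446, -0.064 ,  0.084 ]))]
[270 120  55  23 778] [ 0.7049 -0.0675] axis -95.0 from C [np.float64(-25.1), np.float64(-25.0)] miss mm at 118 vs -107.1
[287 207  24  11 122] [ 0.5371 -0.061 ] axis -105.4 from C [np.float64(-105.7), np.float64(-104.8)] miss mm at 118 vs -107.1
```

View pics/c4.png

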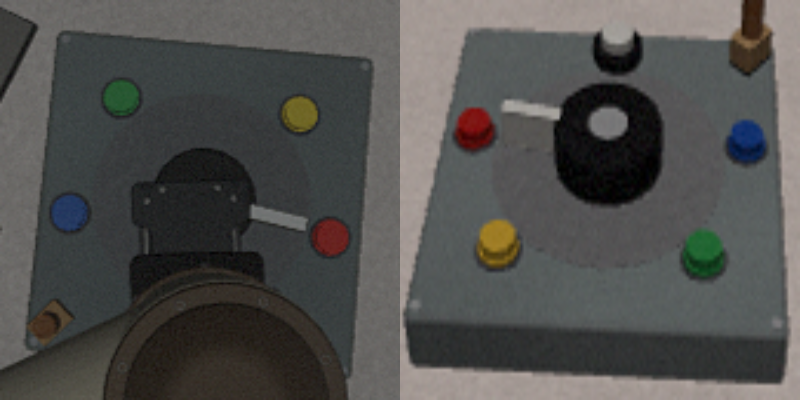

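```bash
cat > fit.py <<'E'
from h import *
import cv2,sys
from scipy.optimize import minimize
k=sys.argv[1]
for n,(x,y,a) in dict(top=(.554,.0029,-.1203),scene=(.5575,.0024,-.1196)).items():
    g=cv2.cvtColor(cv2.imread(f"pics/{n}{k}.png"),cv2.COLOR_BGR2GRAY).astype(float)
    S=8
    def score(th):
        out=[]
        for r0,r1,w in ((.050,.088,.0045),):
            rr,ww=np.meshgrid(np.linspace(r0,r1,20),np.linspace(-w,w,7))
            def samp(off):
                v=[]
                for r,q in zip(rr.ravel(),(ww+off).ravel()):
                    v.append(proj(n,[x+r*np.cos(th)-q*np.sin(th),y+r*np.sin(th)+q*np.cos(th),.084]))
                v=np.array(v,np.float32); return cv2.remap(g.astype(np.float32),v[:,0].copy(),v[:,1].copy(),cv2.INTER_LINEAR).mean()
            return samp(0)
    ths=np.radians(np.arange(-116,-92,1.)); s=[score(t) for t in ths]
    i=int(np.argmax(s)); w=np.clip(np.array(s)-.5*(max(s)+min(s)),0,None)
    t=(w*np.degrees(ths)).sum()/w.sum(); print(n,"tab",round(t,1),"red",round(np.degrees(a-1.75),1),"miss mm",round(np.radians(t-np.degrees(a-1.75))*118,1))
E
python3 fit.py 3; python3 fit.py 4
```

```text
Traceback (most recent call last):
  File "fit.py", line 18, in <module>
    ths=np.radians(np.arange(-116,-92,1.)); s=[score(t) for t in ths]
                                               ~~~~~^^^
  File "fit.py", line 17, in score
    return samp(0)
  File "fit.py", line 15, in samp
    v.append(proj(n,[x+r*np.cos(th)-q*np.sin(th),y+r*np.sin(th)+q*np.cos(th),.084]))
             ~~~~^^^^^^^^^^^^^^^^^^^^^^^^^^^^^^^^^^^^^^^^^^^^^^^^^^^^^^^^^^^^^^^^^^
  File "h.py", line 10, in proj
    c=get_calibration(n);q=np.linalg.inv(c["T"])@np.append(p,1)
ValueError: time passes only in moves, steps and waits
Traceback (most recent call last):
  File "fit.py", line 18, in <module>
    ths=np.radians(np.arange(-116,-92,1.)); s=[score(t) for t in ths]
                                               ~~~~~^^^
  File "fit.py", line 17, in score
    return samp(0)
  File "fit.py", line 15, in samp
    v.append(proj(n,[x+r*np.cos(th)-q*np.sin(th),y+r*np.sin(th)+q*np.cos(th),.084]))
             ~~~~^^^^^^^^^^^^^^^^^^^^^^^^^^^^^^^^^^^^^^^^^^^^^^^^^^^^^^^^^^^^^^^^^^
  File "h.py", line 10, in proj
    c=get_calibration(n);q=np.linalg.inv(c["T"])@np.append(p,1)
ValueError: time passes only in moves, steps and waits
```

Too many calibration calls; I'll cache it.

```bash
sed -i 's/^from station import \*/from station import *\nimport station,functools\nget_calibration=functools.lru_cache(None)(station.get_calibration)/' h.py; python3 fit.py 3; python3 fit.py 4
```

```text
top tab -98.3 red -107.2 miss mm 18.3
scene tab -100.7 red -107.1 miss mm 13.3
top tab -104.6 red -107.2 miss mm 5.3
scene tab -106.9 red -107.1 miss mm 0.4
```

```bash
python3 -m inch '[{"fingers":0,"delta_pos":[0.6,2.1,0],"spin":0},{"fingers":0,"delta_pos":[0.6,2.1,4],"spin":0},{"fingers":0,"delta_pos":[0.6,2.1,8],"spin":0},{"fingers":0,"delta_pos":[0.6,2.1,8],"spin":0},{"fingers":0,"delta_pos":[0.6,2.1,8],"spin":0},{"fingers":0,"delta_pos":[0.6,2.1,8],"spin":0}]'
python3 - <<'E'
from h import *
import cv2
for n in("top","scene"): cv2.imwrite(f"pics/{n}5.png",capture(n)[:,:,::-1])
a=cv2.imread("pics/top5.png")[120:290,180:350];b=cv2.imread("pics/scene5.png")[130:210,190:300]
cv2.imwrite("pics/c5.png",np.hstack([cv2.resize(a,(400,400)),cv2.resize(b,(400,300))[:,:]if 0 else cv2.resize(b,(400,400))]))
E
```

```text
time_s: 10.2
tcp_pos: [0.443, 0.016, 0.0891]
ee_rot: [[0.0, -1.0, 0.003], [-1.0, -0.0, 0.001], [-0.001, -0.003, -1.0]]
wrist_force: [-0.1, 0.5, -0.1]
gripper_width: 0.003
```

View pics/c5.png

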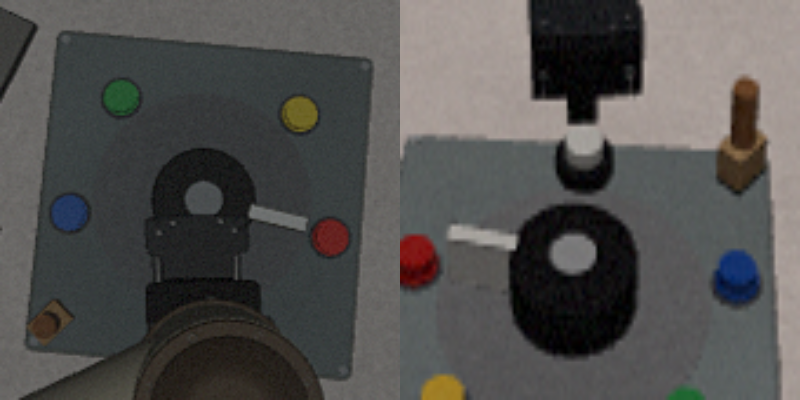

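The shut fingers are directly above the white key (scene half, key at about (585,145)). The tab still points towards red. Next I'll probe downwards while watching the force.

```bash
python3 -c "
from h import *
for z in (.065,.07,.075,.08): print(z,proj('scene',[.4407,.0165,z]))"
python3 -m inch '[{"fingers":0,"delta_pos":[0,0.1,0.6],"spin":0},{"fingers":0,"delta_pos":[0,0.1,0.6],"spin":0},{"fingers":0,"delta_pos":[0,0.1,0.6],"spin":0}]'
```

```text
0.065 [240.36674873 159.47094626]
0.07 [240.35484567 158.01762006]
0.075 [240.34286769 156.55514715]
0.08 [240.33081408 155.08344091]
time_s: 10.6
tcp_pos: [0.44, 0.0158, 0.0817]
ee_rot: [[0.0, -1.0, 0.0], [-1.0, -0.0, 0.0], [-0.0, -0.0, -1.0]]
wrist_force: [-0.4, -0.5, -0.6]
gripper_width: 0.008
```

```bash
python3 -m inch '[{"fingers":0,"delta_pos":[0,0,0.4],"spin":0},{"fingers":0,"delta_pos":[0,0,0.4],"spin":0},{"fingers":0,"delta_pos":[0,0,0.4],"spin":0}]'
```

```text
time_s: 10.9
tcp_pos: [0.44, 0.0157, 0.0774]
ee_rot: [[0.0, -1.0, -0.0], [-1.0, -0.0, -0.0], [0.0, 0.0, -1.0]]
wrist_force: [1.4, -0.4, -0.4]
gripper_width: 0.006
```

```bash
python3 -m inch '[{"fingers":0,"delta_pos":[0,0,0.4],"spin":0},{"fingers":0,"delta_pos":[0,0,0.4],"spin":0},{"fingers":0,"delta_pos":[0,0,0.4],"spin":0}]'
```

```text
time_s: 11.2
tcp_pos: [0.44, 0.0157, 0.0734]
ee_rot: [[0.0, -1.0, -0.0], [-1.0, -0.0, -0.0], [0.0, 0.0, -1.0]]
wrist_force: [-0.5, -0.6, -0.5]
gripper_width: 0.001
```

```bash
python3 -m inch '[{"fingers":0,"delta_pos":[0,0,0.4],"spin":0},{"fingers":0,"delta_pos":[0,0,0.4],"spin":0},{"fingers":0,"delta_pos":[0,0,0.4],"spin":0}]'
```

```text
time_s: 11.5
tcp_pos: [0.4405, 0.0159, 0.0698]
ee_rot: [[0.0, -1.0, 0.001], [-1.0, -0.0, 0.0], [-0.0, -0.001, -1.0]]
wrist_force: [0.5, 0.1, 2.4]
gripper_width: 0.001
```

```bash
python3 -m inch '[{"fingers":0,"delta_pos":[0,0,0.3],"spin":0},{"fingers":0,"delta_pos":[0,0,0.3],"spin":0},{"fingers":0,"delta_pos":[0,0,0.3],"spin":0}]'
```

```text
time_s: 11.8
tcp_pos: [0.4405, 0.0159, 0.0668]
ee_rot: [[0.0, -1.0, 0.001], [-1.0, -0.0, 0.0], [-0.0, -0.001, -1.0]]
wrist_force: [0.3, -0.5, 4.3]
gripper_width: 0.005
```

```bash
python3 -m inch '[{"fingers":0,"delta_pos":[0,0,0.2],"spin":0},{"fingers":0,"delta_pos":[0,0,0.2],"spin":0},{"fingers":0,"delta_pos":[0,0,0.2],"spin":0}]'
```

```text
time_s: 12.1
tcp_pos: [0.4405, 0.0159, 0.0662]
ee_rot: [[0.001, -1.0, 0.001], [-1.0, -0.001, -0.0], [0.0, -0.001, -1.0]]
wrist_force: [-4.1, 0.4, 16.4]
gripper_width: 0.012
```

```bash
python3 -m inch '[{"fingers":0,"delta_pos":[0,0,0.1],"spin":0},{"fingers":0,"delta_pos":[0,0,0.1],"spin":0},{"fingers":0,"delta_pos":[0,0,0.1],"spin":0}]'
```

```text
time_s: 12.4
tcp_pos: [0.4406, 0.0158, 0.066]
ee_rot: [[0.002, -1.0, 0.001], [-1.0, -0.002, -0.0], [0.0, -0.001, -1.0]]
wrist_force: [-7.0, 0.9, 23.7]
gripper_width: 0.004
```

The force climbed with the spring (2.4, then 4.3 N) and then jumped to 16 N and 24 N at a hard stop at z = 0.066. That means the key is fully down, so I'll release it.

```bash
python3 -m inch '[{"fingers":0,"delta_pos":[0,0,-1],"spin":0},{"fingers":0,"delta_pos":[0,0,-4],"spin":0},{"fingers":0,"delta_pos":[0,0,-8],"spin":0},{"fingers":0,"delta_pos":[3,1,-12],"spin":0},{"fingers":0,"delta_pos":[8,1,-14],"spin":0},{"fingers":0,"delta_pos":[13,1,-14],"spin":0},{"fingers":0,"delta_pos":[18,1,-14],"spin":0},{"fingers":0,"delta_pos":[23,1,-14],"spin":0},{"fingers":0,"delta_pos":[28,1,-14],"spin":0},{"fingers":0,"delta_pos":[30,1,-14],"spin":0},{"fingers":0,"delta_pos":[30,1,-14],"spin":0},{"fingers":0,"delta_pos":[30,1,-14],"spin":0}]'
python3 - <<'E'
from h import *
import cv2
for n in("top","scene"):
    cv2.imwrite(f"pics/{n}6.png",capture(n)[:,:,::-1])
    for t in ("key_top","stamp_a_mid","carton_mid","pad_tin_mid"): print(n,t,[(d["conf"],d["location"]) for d in spot_point(n,t)[:3]])
cv2.imwrite("pics/c6.png",np.hstack([cv2.resize(cv2.imread("pics/top6.png")[100:292,140:396],(400,300)),cv2.resize(cv2.imread("pics/scene6.png")[110:260,120:320],(400,300))]))
E
python3 tabang.py pics/top6.png; python3 fit.py 6
```

```text
time_s: 13.6
tcp_pos: [0.4293, -0.2841, 0.2024]
ee_rot: [[-0.002, -1.0, -0.002], [-1.0, 0.002, 0.001], [-0.001, 0.002, -1.0]]
wrist_force: [0.0, 0.4, -0.4]
gripper_width: 0.002
top key_top [(0.54, [0.5053, 0.6794])]
top stamp_a_mid [(0.72, [0.7301, 0.5068]), (0.67, [0.3951, 0.6719]), (0.44, [0.3324, 0.3682])]
top carton_mid [(0.94, [0.7363, 0.5055])]
top pad_tin_mid [(0.87, [0.3387, 0.3677])]
scene key_top [(0.61, [0.4684, 0.4034])]
scene stamp_a_mid [(0.45, [0.5553, 0.4081])]
scene carton_mid [(0.78, [0.2775, 0.5372])]
scene pad_tin_mid [(0.68, [0.6305, 0.6247])]
[278 120  34  13 115] [ 0.7167 -0.0601] axis -88.7 from C [np.float64(-21.2), np.float64(-21.2)] miss mm at 118 vs -107.1
[309 120  11   8  26] [ 0.7177 -0.1009] axis -50.8 from C [np.float64(-32.5), np.float64(-32.4)] miss mm at 118 vs -107.1
[313 125  12  18  56] [ 0.6985 -0.1123] axis 22.9 from C [np.float64(-38.7), np.float64(-38.6)] miss mm at 118 vs -107.1
[270 129   7   9  23] [ 0.7001 -0.0158] axis -15.1 from C [np.float64(-7.3), np.float64(-7.3)] miss mm at 118 vs -107.1
[303 130  11   9  33] [ 0.6946 -0.0847] axis
[... 194 characters left out ...]
107.1
[294 132   6   8  15] [ 0.693  -0.0634] axis 25.0 from C [np.float64(-25.6), np.float64(-25.5)] miss mm at 118 vs -107.1
[302 139  10   3  17] [ 0.6836 -0.0837] axis -91.4 from C [np.float64(-33.9), np.float64(-33.7)] miss mm at 118 vs -107.1
[286 207  25  11 123] [ 0.5372 -0.0605] axis -105.0 from C [np.float64(-105.7), np.float64(-104.8)] miss mm at 118 vs -107.1
[279 281  11   7  20] [ 0.3968 -0.0266] axis -115.3 from C [np.float64(-169.5), np.float64(-169.4)] miss mm at 118 vs -107.1
[301 280   6   7  18] [ 0.3994 -0.0662] axis 148.9 from C [np.float64(-156.1), np.float64(-155.9)] miss mm at 118 vs -107.1
top tab -104.6 red -107.2 miss mm 5.4
scene tab -106.9 red -107.1 miss mm 0.4
```

View pics/c6.png

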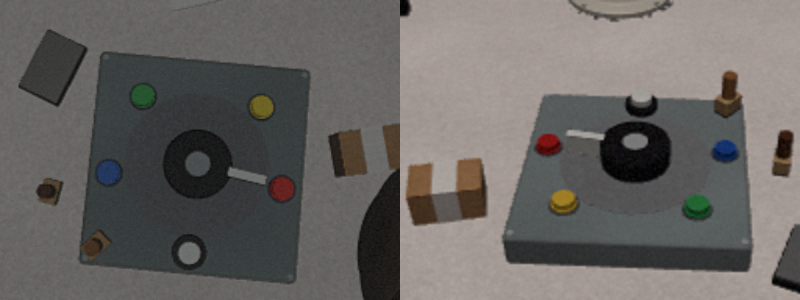

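The tab ends just short of the red cap (top half: tab tip (267,180), red (282,189)). The key is up, the loose things stand where they were, and the arm is clear of everything. I'm handing in.

```bash
python3 -c "
from station import *
print(finish_job())"
```

```text
the job is handed in; nothing more can be done
None
```

I pushed the tab around to the red cap with shut fingers, pressed the white key down to its stop, let go, moved clear and handed in at about 14 s. No verdict was reported.

- **Dial:** The first push stopped about 8° short of red, so I pushed again from the same side. The two cameras then disagreed slightly: the tab's line misses the middle of the red cap by about 5 mm in the top view and about 0.4 mm in the scene view. Both are inside the 12 mm limit, so I left it there.
- **Key:** The force rose to 4.3 N on the spring and then jumped to 24 N at a hard stop. From first contact that was about 6 mm of travel, judging by the arm's own position. In the last pictures the key looks up again.
- **Stamps, tin and carton:** They look unmoved in the last pictures. The network's readings for the tin and carton shifted by up to about 9 mm between the first and last top pictures. The scene camera hardly shows that shift, so I put it down to detection noise. The network also mislabelled the carton and the tin as stamps in the last top picture. I never ran it on the stamp on the table, so I checked that one only by eye.

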